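# Lay the bottle model down against the stop

### The job

On the planing board, tip the tall bottle model over away from the stop strip, supporting it with the fingers all the way down so that it lands gently on its broad side with its cap sticking out past the board's open edge, then slide it along the board until its foot is square and fully home against the strip. Only push and support it with the fingers, do not pick it up, and leave the mug, the pink offcut and the jar alone.

Things in the scene. Friction and masses are not known exactly. Their poses are not given: they have to be found in the camera images.
- board: Planing board fixed to the bench: plywood plate 185 (x) x 170 (y) mm, top 60 mm above the bench, open edge at x = -92.5 mm (the space under it is open 37 mm deep). A dark stop strip 25 mm wide, 30 mm high stands on the plate along the other edge, inner face at x = +67.5 mm. Origin: centre of the underside, at bench height; +x points from open edge to stop (roughly to the robot's left), y along the strip, z up.
- bottle: Rigid tan model of a flat bottle, loose, 0.2 to 0.37 kg, 180 mm tall, first standing 2 to 12 mm before the stop, broad sides facing to and away from the stop. Body 44 (x) x 76 (y) mm, 118 high; shoulder 36 x 54 up to 130; neck 24 across up to 138; round cap 34 across up to 180 mm. Centre of mass about 70 mm up. Origin: centre of the underside (foot); z runs up to the cap, x at first as the board's x.
- toe (a point): Middle of the bottle's lower edge on the side away from the stop (22 mm in -x of the bottle's origin), about which it tips; it stays on the plate. If it does not slide, the lying bottle sticks out 60 mm or more past the board's open edge and still rests stably; with its foot at the stop it sticks out 20 mm.
- cap_end (a point): Centre of the flat top of the bottle's cap, on its axis, 180 mm from the foot. When the bottle lies on its broad side the axis is 22 mm above the plate and the cap's underside 5 mm above the plate's level.
- mug: White mug, 80 mm across, 90 mm high, with a handle, on the bench beside the board (leave alone). Origin: centre of the underside.
- offcut: Pink foam offcut 90 x 50 x 35 mm lying on the bench beside the board (leave alone). Origin: centre of the underside.
- jar: Jar with white lid, 64 mm across, 85 mm high, on the bench beside the board (leave alone). Origin: centre of the underside.

How it is judged:
At the end, for the whole second after the job is handed in: The bottle lies flat on the board on a broad side (within about 5 degrees), cap pointing away from the stop and past the open edge, its foot within 7 mm of the stop strip and square to it within 0.1 rad, its axis within 60 mm of the board's middle line; it is at rest (angle between bottle's own z axis and vertical between 1.49 and 1.65 rad and angle between bottle's own x axis and vertical below 0.09 rad and angle between the z axis of bottle and the x axis of board, either way round below 0.1 rad and x of bottle in the frame of board between 0.0605 and 0.072 m and y of bottle in the frame of board between -0.06 and 0.06 m and z of bottle in the frame of board between 0.077 and 0.087 m and x of cap_end in the frame of board below -0.1 m and linear speed of bottle below 0.02 m/s and angular speed of bottle below 0.1 rad/s); the robot touches nothing.
It fails at once if the bottle drops or topples instead of being let down (it turns faster than 6 rad/s) (angular speed of bottle above 6 rad/s).
It fails at once if the bottle is lifted: its lower edge on the side away from the stop comes more than 20 mm off the board (height (world z) of toe above 0.08 m).
It fails at once if the bottle falls off the board (height (world z) of toe below 0.045 m).
It fails at once if the mug, the offcut or the jar is disturbed (moved more than 30 mm) (distance of any of mug, offcut, jar from where it was at the start of the episode above 0.03 m).
It also fails if it takes over 58 s, if anything falls off the work surface, if the arm or the gripper's body presses on something with over 40 N, if the wrist force passes 120 N, or if a joint passes its speed limit or range.

### The arm

A 6-joint arm with a two-finger parallel gripper is mounted at the origin on the work surface. World frame = base frame: x ahead of the robot, y to its left, z up, the work surface at z = 0. Lengths are in m, angles in rad, forces in N, time in s.
With the tool pointing down it reaches from about 0.3 to 0.775 m from the base axis. Payload 14.6 kg.
Tool frame: the origin (TCP) lies at the very end of the fingers, on their centre line; the grasp point (between the pads) lies 19 mm behind it; z points along the fingers, y is the line along which they close (so a half turn about z gives the same grasp; the last joint's range is limited). The gripper opens to 94 mm and grips with 3 to 60 N. Pads are 16 mm wide; open, the fingers measure 119 mm over their backs; the gripper's body (75 mm by 177 mm) begins 78 mm behind the grasp point.
Start: joints at [1.16, 0.3, 1.521, -0, 1.321, -0.067], TCP at [0.185, 0.518, 0.205] pointing down, gripper open.
Joint ranges: [-3.03, 3.03], [-0.79, 2.21], [0.23, 2.52], [-1.04, 4.18], [0, 3.07], [-2.55, 2.55]. Speed limits (rad/s): [2.22, 2.22, 2.57, 3.14, 3.14, 3.14].

### API

Orientations are given as [roll, pitch, yaw] about the fixed x, y, z axes, in that order (R = Rz(yaw) Ry(pitch) Rx(roll)).
In Python, from station import ctrl gives the robot as it stands.
- The arm moves only by the tool move_arm, never from a script. Its argument "increments" is a list of rows, each a list of 7 numbers: the opening, from 0 (shut) to 1 (fully open), then the shift along the tool's x, y, z in units of 50 mm (1.0 is 50 mm), then the turn, a rotation vector about the tool's x, y, z in rad. In form: [[claw, tx, ty, tz, rx, ry, rz], ...]. A call has 1 to 20 rows; each row shifts and turns the commanded pose from where the row before left it, along the tool's axes as they then stand; what a row does not reach is not made up. A row lasts 1/10 s, in which the tool goes at most 50 mm and 8.59 degrees, less where a joint would pass 70% of its speed; a pose out of reach is approached as far as the arm can. A call is refused whole if a number of a shift passes 1 or a number of a turn 0.15, either way. A call with a gripper value outside its range is refused whole. The fingers move at their own pace and stop on an object; "force" is the grip in N (left out, the last holds). Time passes only in rows, so rows that do not move let the fingers close. It gives the time, the measured TCP pose, the force, the opening and the grip force at its end, in the units of the state.
- ctrl.get_obs(): the state, without advancing time (a new reading comes with each control period).
- ctrl.camera(name): name is "scene" or "top" or "wrist"; returns a dict with "color" (480x640x3 uint8, blue, green, red), "K" (3x3 intrinsics, pixels), "pose" (4x4, takes a point from camera to world coordinates); the wrist camera has in their place "tool_from_camera" (4x4, takes a point from camera to tool coordinates, whose origin is the TCP and whose axes are the flange's). Camera axes: x right, y down, z forward; pixel columns grow to the right and rows downward; lengths in m; the calibration is good to about 2 mm. A picture is of the moment at which its call begins: read the wrist's pose just before it. There is no depth.
- ctrl.hand_in(): hands the job in; it is judged then, once.
Trained networks look in a picture, given as the dict that the camera call returned (one of the last four; its "shot" number tells which), for a name from the list of things; names that differ only in an ending like _2 or _b are one class to them, and where a whole thing is asked for, a point or a joint stands for the part that bears it (a point fixed in the world has none). Each returns a list of dicts, best first, with "conf" (0 to 1); they miss things now and then, are a little off and sometimes report something else, mostly with a low value. They report only what shows in the picture. A call takes as long as a camera call.
- ctrl.cut_out(name, picture): "mask" (480x640 bool, what is visible of it) and "centre" ([row, column] in pixels, amid what is visible of it).
The state is a dict: "time_s": time; "qpos": joint angles; "joint_vel": joint speeds; "tau": joint torques, N m; "ee_pos": TCP position; "eef_rot": TCP orientation; "force": force on the tool from outside, world axes, zero at the start; "moment": the same for the moment, N m; "grip_width": finger opening in m; "grip_force": force on a finger pad.
Only numpy, scipy, OpenCV 4.12 (cv2) and the standard library are available. Lean on these libraries where they do the work, as an engineer would, in place of code of your own. Each camera call takes 0.05 s, during which the arm holds its last target. There are 200 camera calls.

## Working session

There is one attempt and no reset: what is moved stays moved. The work goes in short steps, Python scripts to look and compute and a tool call to move; the robot and the scene stay as the last step left them, time stands still between calls to the robot, and variables do not carry over. Pictures are saved under pics/ and viewed, at most 10 in all, crops included, and the job is handed in when it is done.

Besides the shell and the picture viewer there is one more tool, called in YAML: its name, and indented under it one key for each argument. move_arm: Moves the arm, as the interface text tells. Its arguments: {"type":"object","properties":{"increments":{"type":"array","items":{"type":"array","items":{"type":"number"}}},"force":{"type":"number"}},"required":["increments"]}

```bash
mkdir -p pics; cat > h.py <<'E'
import numpy as np, cv2
from station import ctrl
def px2(cam,uv,z):
    K,P=np.array(cam["K"]),np.array(cam["pose"])
    d=P[:3,:3]@np.linalg.inv(K)@np.array([uv[0],uv[1],1.]); o=P[:3,3]
    return o+d*(z-o[2])/d[2]
E
python3 - <<'E'
from h import *
o=ctrl.get_obs(); print(o)
for c in ["scene","top"]:
    p=ctrl.camera(c); cv2.imwrite(f"pics/{c}0.png",p["color"]); print(c,np.round(p["K"],1).tolist(),np.round(p["pose"],3).tolist())
    for n in ["board","bottle","mug","offcut","jar"]:
        r=ctrl.cut_out(n,p)
        for q in r[:1]:
            ys,xs=np.where(q["mask"]); print(n,round(q["conf"],2),q["centre"],xs.min(),xs.max(),ys.min(),ys.max(), cv2.minAreaRect(np.c_[xs,ys].astype(np.float32)))
E
```

```text
{'time_s': 0.0, 'qpos': array([ 1.16041946e+00,  3.00466491e-01,  1.52159229e+00, -3.38127934e-05,
        1.32069837e+00, -6.65514731e-02]), 'joint_vel': array([ 0.00027662,  0.00084146, -0.00021415,  0.00016174,  0.00011416,
        0.00136961]), 'tau': array([ 6.46163589e-04, -5.31802905e+01, -3.52740061e+01,  7.08806422e-02,
        2.44899967e-02, -1.31711677e-04]), 'ee_pos': array([0.18527894, 0.51756838, 0.20488412]), 'eef_rot': array([-3.14042855e+00, -4.47634848e-05,  2.79777562e+00]), 'force': array([-0.71189997,  0.07980861, -0.94929445]), 'moment': array([ 8.40748523e-03, -9.38544728e-05, -1.52420317e-03]), 'grip_force': 0.0, 'grip_width': 0.0939612553499626}
scene [[445.3, 0.0, 318.4], [0.0, 445.3, 237.1], [0.0, 0.0, 1.0]] [[-0.697, 0.579, -0.422, 0.998], [0.716, 0.55, -0.429, 0.49], [-0.017, -0.602, -0.799, 0.807], [0.0, 0.0, 0.0, 1.0]]
board 0.79 [219.2, 335.7] 293 401 174 257 ((348.0000305175781, 206.5), (76.02630615234375, 94.36206817626953), 63.43495178222656)
bottle 0.8 [187.5, 356.1] 333 379 148 224 ((356.0, 186.0), (76.0, 46.0), 90.0)
mug 0.91 [305.5, 370.7] 347 
[... 458 characters left out ...]
rd 0.77 [328.9, 383.8] 316 435 267 384 ((376.53961181640625, 325.25433349609375), (103.18875122070312, 96.24942016601562), 14.349332809448242)
bottle 0.92 [320.3, 357.7] 340 374 296 345 ((356.95648193359375, 319.72320556640625), (27.050840377807617, 48.0691032409668), 11.040940284729004)
mug 0.83 [245.9, 269.3] 229 292 223 269 ((263.926513671875, 243.0999298095703), (59.146751403808594, 43.88914489746094), 23.80594253540039)
offcut 0.62 [232.7, 450.8] 425 478 210 255 ((451.715576171875, 233.14825439453125), (48.57077407836914, 29.04344940185547), 31.50426483154297)
jar 0.65 [220.9, 365.2] 348 381 202 239 ((364.2500305175781, 220.75003051757812), (33.941123962402344, 34.64822769165039), 45.0)
```

View pics/scene0.png

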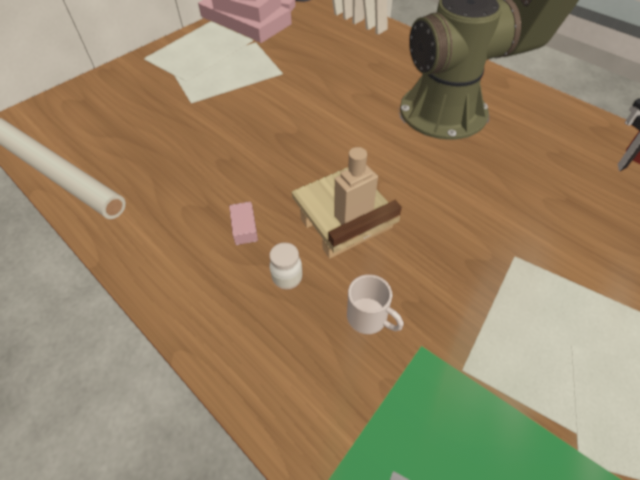

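View pics/top0.png

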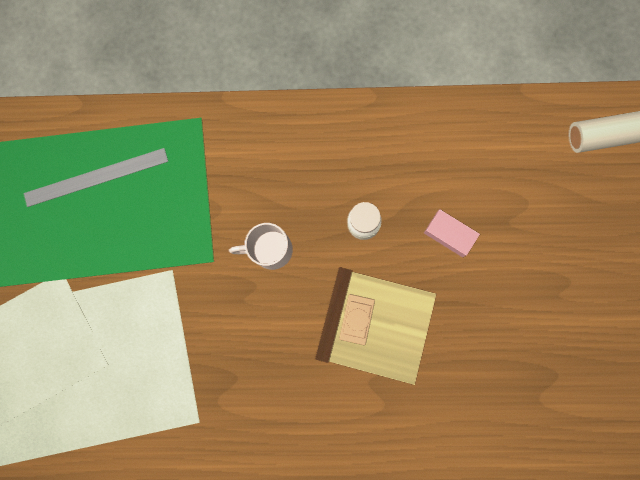

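The scene shows the bottle standing close to the dark strip. In the top view the open-edge corners are at about (436,294) and (415,384), and the strip's outer corners at (340,268) and (317,360). The jar, mug and offcut are all on the far side of the board from the robot.

```bash
python3 - <<'E'
from h import *
p=ctrl.camera("top")
A=[px2(p,u,.06) for u in [(436,294),(415,384)]]; B=[px2(p,u,.09) for u in [(340,268),(317,360)]]
print(np.round(A,3),np.round(B,3))
a=(A[0]+A[1])/2; b=(B[0]+B[1])/2; ex=(b-a)[:2]; print(np.linalg.norm(ex),np.arctan2(ex[1],ex[0]))
t=(A[0]-A[1])[:2]; print("from edge",np.arctan2(-t[0],t[1])); t=(B[0]-B[1])[:2]; print("from strip",np.arctan2(-t[0],t[1]))
c=((a+b)/2)[:2]; yaw=np.arctan2(ex[1],ex[0]); R=np.array([[np.cos(yaw),-np.sin(yaw)],[np.sin(yaw),np.cos(yaw)]])
print("centre",c,yaw)
for n,z in [("mug",.045),("offcut",.018),("jar",.045)]:
    q=ctrl.cut_out(n,p)[0]["centre"]; w=px2(p,q[::-1],z)[:2]; print(n,w,R.T@(w-c))
s=ctrl.camera("scene")
# cap top in scene & top
for cam in (p,s):
    m=ctrl.cut_out("bottle",cam)[0]["mask"]; ys,xs=np.where(m)
    if cam is s:
        print("cap top scene row",ys.min(),xs[ys<ys.min()+6].mean())
cv2.imwrite("pics/crop1.png",np.hstack([cv2.resize(p["color"][255:395,300:450],None,fx=2.6,fy=2.6,interpolation=3),cv2.resize(s["color"][140:280,285:435],None,fx=2.6,fy=2.6,interpolation=3)]))
E
```

```text
[[ 0.551 -0.045  0.06 ]
 [ 0.39  -0.001  0.06 ]] [[0.599 0.131 0.09 ]
 [0.436 0.174 0.09 ]]
0.18145390606153539 1.307148945607314
from edge -1.8360129286822824
from strip -1.8303962614425648
centre [0.49377377 0.06475237] 1.307148945607314
mug [0.64840813 0.27284074] [ 0.24119633 -0.09506252]
offcut [ 0.66764647 -0.0806921 ] [-0.09510692 -0.20576804]
jar [0.68633022 0.08002184] [ 0.06492275 -0.18192355]
cap top scene row 148 357.0
```

View pics/crop1.png

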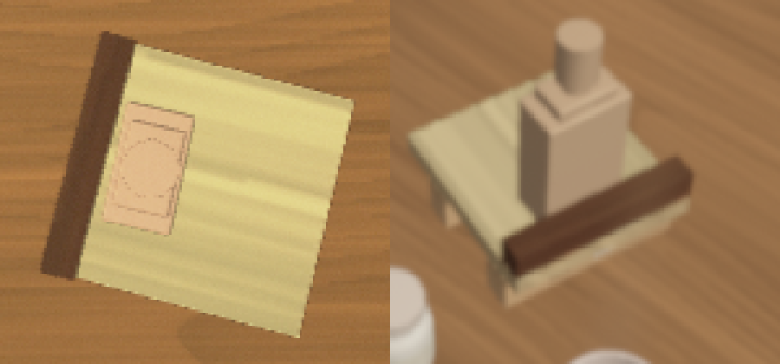

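```bash
cat >> h.py <<'E'
from scipy.spatial.transform import Rotation as Ro, Slerp
YAW=1.307; C=np.array([.494,.065,0.]); RB=Ro.from_euler('z',YAW).as_matrix()
def b2w(p): return C+RB@np.array(p,float)
def w2b(p): return RB.T@(np.array(p)-C)
def tool(az,pit,beta=0):
    """az in world, pit below horizontal, beta roll about tool z"""
    d=np.array([np.cos(az)*np.cos(pit),np.sin(az)*np.cos(pit),-np.sin(pit)])
    y=np.array([-np.sin(az),np.cos(az),0]); 
    return Ro.from_matrix(np.c_[np.cross(y,d),y,d])*Ro.from_euler('z',beta)
def cur():
    o=ctrl.get_obs(); return o["ee_pos"],Ro.from_euler('xyz',o["eef_rot"])
def plan(p0,r0,p1,r1,n):
    """n equal rows from pose to pose"""
    s=Slerp([0,1],Ro.concatenate([r0,r1]))(np.linspace(0,1,n+1)); P=np.linspace(p0,p1,n+1); out=[]
    for i in range(n):
        out.append(np.r_[s[i].inv().apply(P[i+1]-P[i])/.05,(s[i].inv()*s[i+1]).as_rotvec()])
    return np.round(out,3)
E
python3 - <<'E'
from h import *
p=ctrl.camera("top"); w=px2(p,(357.7,318.5),.24); print("cap",w,w2b(w))
cor=[px2(p,u,.09) for u in [(300+133/2.6,255+42/2.6),(300+77/2.6,255+278/2.6)]]
print("strip inner",[w2b(c) for c in cor])
for u in [(130,102),(194,116),(168,236),(104,222)]: print("body corner",w2b(px2(p,(300+u[0]/2.6,255+u[1]/2.6),.118+.06)))
p0,r0=cur()
R1=tool(-.264,.55); p1=np.array([.38,.13,.30])
rows=plan(p0,r0,p1,R1,20); print(rows.tolist())
E
```

```text
cap [0.50915861 0.10348696 0.24      ] [ 0.04110815 -0.00459885  0.24      ]
strip inner [array([ 0.0698721 , -0.08341252,  0.09      ]), array([0.06761273, 0.08192721, 0.09      ])]
body corner [ 0.06152462 -0.03949421  0.178     ]
body corner [ 0.02048873 -0.04095235  0.178     ]
body corner [0.01844161 0.03510786 0.178     ]
body corner [0.05905398 0.03676185 0.178     ]
[[-0.314, -0.3, -0.095, -0.002, -0.051, -0.004], [-0.317, -0.3, -0.079, -0.002, -0.051, -0.004], [-0.32, -0.301, -0.063, -0.002, -0.051, -0.004], [-0.322, -0.303, -0.048, -0.002, -0.051, -0.004], [-0.323, -0.304, -0.032, -0.002, -0.051, -0.004], [-0.323, -0.305, -0.016, -0.002, -0.051, -0.004], [-0.322, -0.306, -0.0, -0.002, -0.051, -0.004], [-0.32, -0.307, 0.016, -0.002, -0.051, -0.004], [-0.318, -0.308, 0.031, -0.002, -0.051, -0.004], [-0.315, -0.31, 0.047, -0.002, -0.051, -0.004], [-0.311, -0.311, 0.062, -0.002, -0.051, -0.004], [-0.306, -0.312, 0.077, -0.002, -0.051, -0.004], [-0.301, -0.313, 0.092, -0.002, -0.051, -0.004], [-0.295, -0.315, 0.107, -0.002, -0.051, -0.004], [-0.288, -0.316, 0.121, -0.002, -0.051, -0.004], [-0.28, -0.317, 0.135, -0.002, -0.051, -0.004], [-0.272, -0.318, 0.148, -0.002, -0.051, -0.004], [-0.263, -0.32, 0.161, -0.002, -0.051, -0.004], [-0.253, -0.321, 0.174, -0.002, -0.051, -0.004], [-0.243, -0.322, 0.186, -0.002, -0.051, -0.004]]
```

move_arm:
  increments:
    - [1,-0.31,-0.3,-0.095,0,-0.051,-0.004]
    - [1,-0.32,-0.3,-0.08,0,-0.051,-0.004]
    - [1,-0.32,-0.3,-0.063,0,-0.051,-0.004]
    - [1,-0.32,-0.3,-0.05,0,-0.051,-0.004]
    - [1,-0.32,-0.3,-0.03,0,-0.051,-0.004]
    - [1,-0.32,-0.3,-0.016,0,-0.051,-0.004]
    - [1,-0.32,-0.3,0,0,-0.051,-0.004]
    - [1,-0.32,-0.31,0.016,0,-0.051,-0.004]
    - [1,-0.32,-0.31,0.03,0,-0.051,-0.004]
    - [1,-0.315,-0.31,0.047,0,-0.051,-0.004]
    - [1,-0.31,-0.31,0.062,0,-0.051,-0.004]
    - [1,-0.306,-0.31,0.077,0,-0.051,-0.004]
    - [1,-0.3,-0.31,0.09,0,-0.051,-0.004]
    - [1,-0.295,-0.315,0.107,0,-0.051,-0.004]
    - [1,-0.288,-0.316,0.12,0,-0.051,-0.004]
    - [1,-0.28,-0.317,0.135,0,-0.051,-0.004]
    - [1,-0.27,-0.318,0.148,0,-0.051,-0.004]
    - [1,-0.263,-0.32,0.16,0,-0.051,-0.004]
    - [1,-0.25,-0.32,0.174,0,-0.051,-0.004]
    - [1,-0.243,-0.32,0.186,0,-0.051,-0.004]

```text
time_s: 3.0
ee_pos: [0.3776, 0.1279, 0.3127]
eef_rot: [-3.076, 0.996, 2.925]
force: [0.7, -0.3, -0.5]
grip_width: 0.0939
grip_force: 0.0
```

```bash
python3 - <<'E'
from h import *
p,r=cur(); print(p,r.as_matrix().round(3).tolist(),ctrl.get_obs()["qpos"].round(3), r.as_matrix()[:,2], tool(-.264,.55).as_matrix()[:,2])
E
```

```text
[0.37755089 0.12790406 0.3127079 ] [[-0.531, 0.268, 0.804], [0.117, 0.963, -0.244], [-0.839, -0.036, -0.542]] [ 0.735 -0.427  2.242 -1.041  0.987 -0.124] [ 0.80401756 -0.24402987 -0.54222246] [ 0.8229879  -0.2224612  -0.52268723]
```

```bash
python3 - <<'E'
from h import *
p0,r0=cur(); R=tool(0,.6); d=R.as_matrix()[:,2]; g=np.array([.509,.103,.22])
a=g+.019*d-.11*d
print(plan(p0,r0,a,R,7).tolist()); print(plan(a,R,g+.019*d,R,7)[0])
E
```

```text
[[0.005, -0.021, 0.211, -0.035, 0.003, -0.017], [0.005, -0.028, 0.21, -0.035, 0.003, -0.017], [0.005, -0.036, 0.209, -0.035, 0.003, -0.017], [0.005, -0.043, 0.207, -0.035, 0.003, -0.017], [0.005, -0.05, 0.206, -0.035, 0.003, -0.017], [0.006, -0.057, 0.204, -0.035, 0.003, -0.017], [0.006, -0.064, 0.202, -0.035, 0.003, -0.017]]
[0.    0.    0.314 0.    0.    0.   ]
```

move_arm:
  increments:
    - [1,0.005,-0.02,0.21,-0.035,0.003,-0.017]
    - [1,0.005,-0.03,0.21,-0.035,0.003,-0.017]
    - [1,0.005,-0.035,0.21,-0.035,0.003,-0.017]
    - [1,0.005,-0.045,0.207,-0.035,0.003,-0.017]
    - [1,0.005,-0.05,0.206,-0.035,0.003,-0.017]
    - [1,0.006,-0.057,0.204,-0.035,0.003,-0.017]
    - [1,0.006,-0.064,0.2,-0.035,0.003,-0.017]
    - [1,0,0,0,0,0,0]
    - [1,0,0,0,0,0,0]

```text
time_s: 3.9
ee_pos: [0.4339, 0.103, 0.2725]
eef_rot: [3.138, 0.972, 3.134]
force: [-0.7, 0.3, 0.1]
grip_width: 0.094
grip_force: 0.0
```

```bash
cat > ik.py <<'E'
from h import *
from scipy.optimize import least_squares
def frot(q): return Ro.from_euler('z',q[0])*Ro.from_euler('y',q[1]+q[2])*Ro.from_euler('z',q[3])*Ro.from_euler('y',q[4])*Ro.from_euler('z',q[5]+np.pi/2)
def fk(q,k):
    r=k[0]+k[2]*np.sin(q[1])+k[3]*np.sin(q[1]+q[2]); z=k[1]+k[2]*np.cos(q[1])+k[3]*np.cos(q[1]+q[2])
    R=frot(q); return np.array([r*np.cos(q[0]),r*np.sin(q[0]),z])+R.as_matrix()[:,2]*k[4],R
lo=np.array([-3.03,-.79,.23,-1.04,0,-2.55]); hi=np.array([3.03,2.21,2.52,4.18,3.07,2.55])
def ik(p,R,q0,k):
    f=lambda q:(lambda P:np.r_[(P[0]-p)*5,(P[1].inv()*R).as_rotvec()])(fk(q,k))
    s=least_squares(f,np.clip(q0,lo+.001,hi-.001),bounds=(lo,hi)); return s.x,np.sqrt(2*s.cost)
E
python3 - <<'E'
from ik import *
o=ctrl.get_obs(); p,r=cur()
print(p,o["qpos"].round(3),r.as_matrix()[:,2],(frot(o["qpos"]).inv()*r).as_rotvec())
D=[([1.16042,.300466,1.52159,0,1.3207,-.0666],[.18528,.51757,.20488]),([.735,-.427,2.242,-1.041,.987,-.124],[.37755,.1279,.31271]),(o["qpos"],p)]
s=least_squares(lambda k:np.r_[np.concatenate([fk(q,k)[0]-x for q,x in D]),.001*(k-[.05,.15,.39,.39,.22])],[.05,.15,.39,.39,.22])
print(s.x.round(4),[ (fk(q,s.x)[0]-x).round(4) for q,x in D])
E
```

```text
[0.43387279 0.10304049 0.27246215] [ 0.302 -0.438  2.33  -0.714  0.388 -0.716] [ 0.82577716 -0.00276023 -0.56398977] [-1.94451660e-16 -6.65504893e-16  1.37368415e-16]
[0.1488 0.1433 0.3836 0.295  0.2207] [array([ 0.0333, -0.0153,  0.0108]), array([ 0.0047,  0.0035, -0.0113]), array([ 0.0023, -0.0246,  0.0005])]
```

```bash
python3 - <<'E'
s=open("ik.py").read()
s=s.replace("z=k[1]+k[2]*np.cos(q[1])+k[3]*np.cos(q[1]+q[2])","z=k[1]+k[2]*np.cos(q[1])+k[3]*np.cos(q[1]+q[2])-k[6]*np.sin(q[1]+q[2]); r+=k[6]*np.cos(q[1]+q[2])")
s=s.replace("r*np.cos(q[0]),r*np.sin(q[0]),z]","r*np.cos(q[0])-k[5]*np.sin(q[0]),r*np.sin(q[0])+k[5]*np.cos(q[0]),z]")
s+='''
def fit():
    import json,os
    D=json.load(open("D.json")) if os.path.exists("D.json") else [([1.16042,.300466,1.52159,0,1.3207,-.0666],[.18528,.51757,.20488]),([.735,-.427,2.242,-1.041,.987,-.124],[.37755,.1279,.31271])]
    o=ctrl.get_obs(); D.append((list(o["qpos"]),list(o["ee_pos"]))); json.dump(D,open("D.json","w"))
    pr=np.array([.05,.15,.39,.39,.22,.036,0])
    s=least_squares(lambda k:np.r_[np.concatenate([fk(q,k)[0]-x for q,x in D]),.001*(k-pr)],pr)
    print(s.x.round(4),[np.linalg.norm(fk(q,s.x)[0]-x).round(4) for q,x in D]); return s.x
def tip(th,rho=.160,toe=.018,y=-.004):
    """cap axis point at height rho, board frame -> world, tipped by th away from stop"""
    x=toe+22e-3*np.cos(th)-rho*np.sin(th); z=.06+22e-3*np.sin(th)+rho*np.cos(th)
    return b2w([x,y,z])
'''
open("ik.py","w").write(s)
E
python3 - <<'E'
from ik import *
k=fit(); q0=ctrl.get_obs()["qpos"]
for az1 in (0,.4,.8):
  for pit1 in (.45,.6,.8):
    q=q0; w=[]
    for i,th in enumerate(np.linspace(0,np.pi/2,10)):
        f=i/9; R=tool(az1*f,.6+(pit1-.6)*f,th); q,e=ik(tip(th)+.019*R.as_matrix()[:,2],R,q,k); w.append(round(e,3))
    print(az1,pit1,q.round(2),w)
E
```

```text
[-0.0008  0.2221  0.4242  0.4485  0.2707  0.0366  0.0415] [np.float64(0.0), np.float64(0.0), np.float64(0.0)]
0 0.45 [-0.21  0.03  2.34 -0.89  0.    0.77] [np.float64(0.039), np.float64(0.031), np.float64(0.027), np.float64(0.053), np.float64(0.105), np.float64(0.163), np.float64(0.223), np.float64(0.286), np.float64(0.35), np.float64(0.414)]
0 0.6 [-0.45  0.17  2.42  2.22  0.5  -2.55] [np.float64(0.039), np.float64(0.018), np.float64(0.001), np.float64(0.022), np.float64(0.021), np.float64(0.034), np.float64(0.045), np.float64(0.054), np.float64(0.06), np.float64(0.06)]
0 0.8 [-0.38  0.12  2.36  1.86  0.27 -2.14] [np.float64(0.039), np.float64(0.0), np.float64(0.0), np.float64(0.0), np.float64(0.0), np.float64(0.0), np.float64(0.0), np.float64(0.0), np.float64(0.0), np.float64(0.0)]
0.4 0.45 [-0.69  0.33  2.33  1.72  0.93 -2.55] [np.float64(0.039), np.float64(0.015), np.float64(0.054), np.float64(0.066), np.float64(0.089), np.float64(0.102), np.float64(0.106), np.float64(0.102), np.float64(0.088), np.float64(0.065)]
0.4 0.6 [-0.64  0.27  2.33  1.67  0.8  -2.48] [np.float64(0.039), n
[... 369 characters left out ...]
.float64(0.0)]
0.8 0.45 [-0.75  0.47  2.14  1.34  1.18 -2.55] [np.float64(0.039), np.float64(0.009), np.float64(0.12), np.float64(0.233), np.float64(0.12), np.float64(0.129), np.float64(0.123), np.float64(0.102), np.float64(0.064), np.float64(0.009)]
0.8 0.6 [-0.71  0.39  2.14  1.24  1.06 -2.42] [np.float64(0.039), np.float64(0.0), np.float64(0.029), np.float64(0.053), np.float64(0.063), np.float64(0.061), np.float64(0.046), np.float64(0.019), np.float64(0.0), np.float64(0.0)]
0.8 0.8 [-0.62  0.3   2.12  1.05  0.92 -2.18] [np.float64(0.039), np.float64(0.0), np.float64(0.0), np.float64(0.0), np.float64(0.0), np.float64(0.0), np.float64(0.0), np.float64(0.0), np.float64(0.0), np.float64(0.0)]
```

```bash
cat > traj.py <<'E'
from ik import *
import json
k=np.array([-0.0008,0.2221,0.4242,0.4485,0.2707,0.0366,0.0415])
N=16; TH=np.linspace(0,np.pi/2,N)
q0=ctrl.get_obs()["qpos"]
def parts(q,th):
    p,R=fk(q,k); M=R.as_matrix(); d,y=M[:,2],M[:,1]
    n=RB@np.array([-np.cos(th),0,-np.sin(th)]); a=RB@np.array([-np.sin(th),0,np.cos(th)])
    return p-.019*d-tip(th),y+n,d,a
def res(x):
    Q=x.reshape(N,6); r=[]
    for q,th in zip(Q,TH):
        e,al,d,a=parts(q,th); f=np.sin(th)
        r+=list(e*200)+list(al*1.5)+[4*max(0,.5*f+d[2]+.0) if f>.5 else 0,3*min(0,-d@a-.0)]
    return np.r_[r,(.6*np.diff(Q,axis=0)).ravel(),.15*(np.diff(Q,2,axis=0)).ravel()*5,.3*(Q[0]-q0)]
x0=[]; q=q0
for i,th in enumerate(TH):
    f=i/(N-1); R=tool(.4*f,.8,th); q,e=ik(tip(th)+.019*R.as_matrix()[:,2],R,q,k); x0.append(q)
m=.04
s=least_squares(res,np.clip(np.ravel(x0),np.tile(lo+m+.001,N),np.tile(hi-m-.001,N)),bounds=(np.tile(lo+m,N),np.tile(hi-m,N)),max_nfev=60)
Q=s.x.reshape(N,6); np.save("Q.npy",Q)
for q,th in zip(Q,TH):
    e,al,d,a=parts(q,th); db=RB.T@d; print(round(th,2),q.round(2),"e mm",round(1e3*np.linalg.norm(e),1),"misal",round(2*np.arcsin(np.linalg.norm(al)/2),2),"d board",db.round(2),"y err",(RB.T@al).round(2))
E
python3 traj.py
```

```text
0.0 [ 0.19  0.04  1.88 -0.18  0.83 -1.04] e mm 0.0 misal 0.05 d board [ 0.05 -0.4  -0.92] y err [-0.    0.03  0.04]
0.1 [ 0.1   0.05  1.85 -0.01  0.92 -1.19] e mm 0.0 misal 0.01 d board [ 0.11 -0.3  -0.95] y err [-0.    0.01  0.01]
0.21 [-0.    0.06  1.84  0.16  1.   -1.36] e mm 0.0 misal 0.01 d board [ 0.2  -0.21 -0.96] y err [ 0.   -0.   -0.01]
0.31 [-0.1   0.08  1.83  0.32  1.08 -1.52] e mm 0.0 misal 0.01 d board [ 0.3  -0.13 -0.95] y err [ 0.   -0.   -0.01]
0.42 [-0.2   0.11  1.82  0.44  1.16 -1.66] e mm 0.0 misal 0.01 d board [ 0.4  -0.06 -0.92] y err [ 0.   -0.   -0.01]
0.52 [-0.29  0.15  1.82  0.55  1.23 -1.8 ] e mm 0.0 misal 0.01 d board [ 0.49 -0.01 -0.87] y err [ 0.   -0.   -0.01]
0.63 [-0.37  0.2   1.82  0.64  1.3  -1.92] e mm 0.0 misal 0.0 d board [ 0.58  0.03 -0.81] y err [ 0. -0. -0.]
0.73 [-0.44  0.25  1.82  0.72  1.36 -2.03] e mm 0.0 misal 0.0 d board [ 0.67  0.05 -0.74] y err [ 0. -0. -0.]
0.84 [-0.51  0.31  1.82  0.79  1.42 -2.14] e mm 0.0 misal 0.0 d board [ 0.74  0.07 -0.67] y err [-0. -0.  0.]
0.94 [-0.56  0.37  1.83  0.86  1.47 -2.24] e mm 0.0 misal 0.0 d board [ 0.81  0.06 -0.59] y err [-0. -0.  0.]
1.05 [-0.61  0.43  1.84  0.92  1.51 -2.33] e mm 0.0 misal 0.01 d board [ 0.86  0.05 -0.51] y err [ 0.01 -0.   -0.  ]
1.15 [-0.65  0.48  1.84  0.95  1.52 -2.39] e mm 0.0 misal 0.05 d board [ 0.89  0.03 -0.45] y err [ 0.05 -0.01 -0.02]
1.26 [-0.67  0.51  1.85  0.96  1.51 -2.44] e mm 0.0 misal 0.15 d board [ 0.89  0.02 -0.45] y err [ 0.14  0.   -0.06]
1.36 [-0.68  0.54  1.85  0.96  1.49 -2.47] e mm 0.0 misal 0.26 d board [ 0.89  0.   -0.45] y err [ 0.24  0.   -0.08]
1.47 [-0.7   0.58  1.85  0.96  1.47 -2.5 ] e mm 0.0 misal 0.35 d board [ 0.9  -0.01 -0.44] y err [ 0.34 -0.01 -0.1 ]
1.57 [-0.71  0.62  1.85  0.97  1.46 -2.51] e mm 0.0 misal 0.45 d board [ 0.9  -0.02 -0.43] y err [ 0.43 -0.03 -0.1 ]
```

```bash
sed -i 's/max(0,.5\*f+d/max(0,.35*f+d/' traj.py; python3 traj.py | awk 'NR==1||NR>11'; python3 - <<'E'
from ik import *
from traj import k
Q=np.load("Q.npy"); p0,r0=cur(); g,R=fk(Q[0],k); d=R.as_matrix()[:,2]; pre=g-.1*d
print(p0,pre,g); print(plan(p0,r0,pre,R,8).tolist())
E
```

```text
0.0 [ 0.19  0.05  1.88 -0.18  0.84 -1.04] e mm 0.0 misal 0.05 d board [ 0.05 -0.39 -0.92] y err [-0.    0.03  0.04]
1.15 [-0.64  0.54  1.79  0.93  1.61 -2.4 ] e mm 0.0 misal 0.0 d board [ 0.91  0.11 -0.41] y err [ 0. -0. -0.]
1.26 [-0.67  0.6   1.79  0.97  1.64 -2.47] e mm 0.0 misal 0.03 d board [ 0.94  0.09 -0.34] y err [ 0.03 -0.   -0.01]
1.36 [-0.69  0.64  1.78  0.97  1.63 -2.5 ] e mm 0.0 misal 0.12 d board [ 0.94  0.09 -0.32] y err [ 0.12 -0.   -0.03]
1.47 [-0.7   0.68  1.78  0.97  1.62 -2.51] e mm 0.0 misal 0.22 d board [ 0.94  0.08 -0.32] y err [ 0.22 -0.02 -0.05]
1.57 [-0.71  0.72  1.77  0.97  1.61 -2.51] e mm 0.0 misal 0.32 d board [ 0.95  0.08 -0.31] y err [ 0.31 -0.05 -0.05]
0.0 [ 0.19  0.05  1.88 -0.18  0.84 -1.04] e mm 0.0 misal 0.05 d board [ 0.05 -0.39 -0.92] y err [-0.    0.03  0.04]
0.1 [ 0.1   0.05  1.85 -0.    0.92 -1.2 ] e mm 0.0 misal 0.01 d board [ 0.11 -0.29 -0.95] y err [-0.    0.01  0.01]
0.21 [-0.    0.06  1.83  0.16  1.   -1.36] e mm 0.0 misal 0.01 d board [ 0.2  -0.2  -0.96] y err [ 0.   -0.   -0.01]
0.31 [-0.11  0.09  1.82  0.32  1.09 -1.52] e mm 0.0 misal
[... 1178 characters left out ...]
   -0.03]
1.47 [-0.7   0.68  1.78  0.97  1.62 -2.51] e mm 0.0 misal 0.22 d board [ 0.94  0.08 -0.32] y err [ 0.22 -0.02 -0.05]
1.57 [-0.71  0.72  1.77  0.97  1.61 -2.51] e mm 0.0 misal 0.32 d board [ 0.95  0.08 -0.31] y err [ 0.31 -0.05 -0.05]
[0.43387279 0.10304049 0.27246215] [0.4764703  0.10736171 0.29433542] [0.51575148 0.10144467 0.20256408]
[[-0.105, 0.011, 0.057, 0.015, 0.07, 0.025], [-0.109, 0.015, 0.049, 0.015, 0.07, 0.025], [-0.111, 0.018, 0.042, 0.015, 0.07, 0.025], [-0.113, 0.022, 0.033, 0.015, 0.07, 0.025], [-0.115, 0.025, 0.025, 0.015, 0.07, 0.025], [-0.116, 0.028, 0.017, 0.015, 0.07, 0.025], [-0.116, 0.032, 0.008, 0.015, 0.07, 0.025], [-0.115, 0.035, -0.0, 0.015, 0.07, 0.025]]
```

Move to above the cap, then down along d to straddle it.

move_arm:
  increments:
    - [1,-0.105,0.01,0.057,0.015,0.07,0.025]
    - [1,-0.11,0.015,0.05,0.015,0.07,0.025]
    - [1,-0.11,0.018,0.042,0.015,0.07,0.025]
    - [1,-0.113,0.022,0.033,0.015,0.07,0.025]
    - [1,-0.115,0.025,0.025,0.015,0.07,0.025]
    - [1,-0.116,0.028,0.017,0.015,0.07,0.025]
    - [1,-0.116,0.032,0.008,0.015,0.07,0.025]
    - [1,-0.115,0.035,0,0.015,0.07,0.025]
    - [1,0,0,0.25,0,0,0]
    - [1,0,0,0.25,0,0,0]
    - [1,0,0,0.25,0,0,0]
    - [1,0,0,0.25,0,0,0]
    - [1,0,0,0.25,0,0,0]
    - [1,0,0,0.25,0,0,0]
    - [1,0,0,0.25,0,0,0]
    - [1,0,0,0.25,0,0,0]
    - [1,0,0,0,0,0,0]
    - [1,0,0,0,0,0,0]

```text
time_s: 5.7
ee_pos: [0.5158, 0.1021, 0.2021]
eef_rot: [3.102, 0.404, 2.896]
force: [-0.5, -0.7, 0.9]
grip_width: 0.0942
grip_force: 0.0
```

```bash
python3 - <<'E'
from ik import *
k=fit(); p,r=cur(); print(ctrl.get_obs()["qpos"].round(3),np.load("Q.npy")[0].round(3),p)
c=ctrl.camera("wrist"); s=ctrl.camera("scene")
cv2.imwrite("pics/c2.png",np.hstack([cv2.resize(c["color"],(480,360)),cv2.resize(s["color"][100:260,270:410],(315,360))]))
E
```

```text
[-4.000e-04  2.216e-01  4.242e-01  4.480e-01  2.707e-01  3.660e-02
  4.120e-02] [np.float64(0.0), np.float64(0.0), np.float64(0.0), np.float64(0.0)]
[ 0.194  0.047  1.88  -0.178  0.838 -1.045] [ 0.193  0.045  1.881 -0.181  0.837 -1.038] [0.51581436 0.10208012 0.20214679]
```

View pics/c2.png

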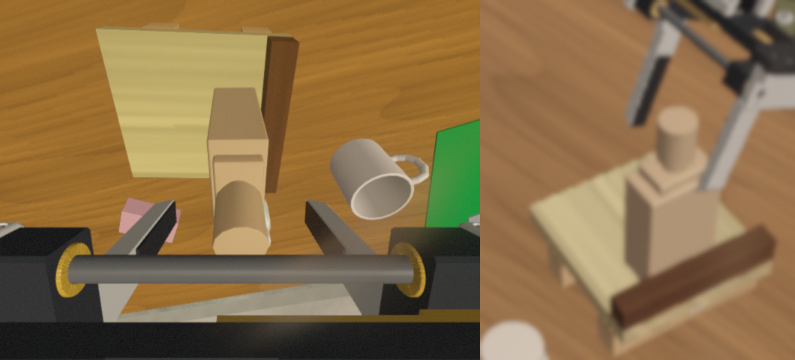

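```bash
python3 - <<'E'
from ik import *
from scipy.interpolate import CubicSpline
k=np.array([-4e-4,.2216,.4242,.448,.2707,.0366,.0412])
Q=np.load("Q.npy"); Q[0]=ctrl.get_obs()["qpos"]; sp=CubicSpline(np.linspace(0,45,16),Q)
P=[fk(sp(i),k) for i in range(46)]
p,R=P[0]
for i in range(45):
    p1,R1=P[i+1]; t=(R.inv().apply(p1-p)/.05).round(2); w=(R.inv()*R1).as_rotvec().round(3)
    p=p+R.apply(t)*.05; R=R*Ro.from_rotvec(w)   # carry rounding
    print("[.49, "+", ".join(f"{v:g}" for v in [*t,*w])+"]")
print(p,P[-1][0])
E
```

```text
[.49, 0.01, -0.11, -0.02, -0.017, 0.035, 0.019]
[.49, 0.01, -0.11, -0.01, -0.021, 0.035, 0.017]
[.49, 0.01, -0.11, -0.02, -0.023, 0.035, 0.015]
[.49, 0.01, -0.1, -0.01, -0.027, 0.033, 0.012]
[.49, 0.01, -0.1, -0.01, -0.028, 0.033, 0.011]
[.49, 0.01, -0.1, -0.02, -0.031, 0.031, 0.008]
[.49, 0, -0.1, -0.01, -0.032, 0.029, 0.008]
[.49, 0.01, -0.1, -0.01, -0.033, 0.029, 0.005]
[.49, 0.01, -0.1, -0.01, -0.034, 0.026, 0.005]
[.49, 0.01, -0.1, -0.02, -0.035, 0.026, 0.004]
[.49, 0.01, -0.09, -0.01, -0.036, 0.023, 0.002]
[.49, 0, -0.1, -0.01, -0.035, 0.023, 0.002]
[.49, 0.01, -0.1, -0.01, -0.036, 0.02, 0]
[.49, 0.01, -0.1, -0.02, -0.036, 0.019, 0.001]
[.49, 0, -0.1, -0.01, -0.036, 0.018, -0.001]
[.49, 0.01, -0.1, -0.01, -0.036, 0.016, -0.001]
[.49, 0, -0.09, -0.02, -0.035, 0.015, -0.002]
[.49, 0.01, -0.1, -0.01, -0.036, 0.014, -0.002]
[.49, 0, -0.1, -0.01, -0.035, 0.012, -0.002]
[.49, 0.01, -0.1, -0.02, -0.035, 0.01, -0.003]
[.49, 0, -0.1, -0.01, -0.036, 0.01, -0.003]
[.49, 0.01, -0.1, -0.01, -0.035, 0.008, -0.003]
[.49, 0, -0.1, -0.02, -0.035, 0.008, -0.004]
[.49, 0, -0.09, -0.01, -0.035, 0.
[... 361 characters left out ...]
.034, -0.004, -0.003]
[.49, -0, -0.1, -0.02, -0.032, -0.005, -0.003]
[.49, -0, -0.1, -0.01, -0.031, -0.005, -0.002]
[.49, -0.01, -0.11, -0.01, -0.026, -0.006, -0.001]
[.49, 0, -0.1, -0.01, -0.018, -0.005, -0.002]
[.49, 0, -0.11, -0.01, -0.01, -0.003, -0.003]
[.49, 0, -0.11, -0.01, -0.003, -0.002, -0.002]
[.49, 0, -0.11, -0.01, -0.001, -0.001, 0]
[.49, 0, -0.12, 0.01, -0.001, -0.001, 0.005]
[.49, -0, -0.11, -0, -0.003, -0.002, 0.007]
[.49, -0, -0.11, 0.01, -0.003, -0.001, 0.01]
[.49, -0.01, -0.11, 0.01, -0.003, -0.002, 0.01]
[.49, -0, -0.11, 0.01, -0.003, -0.001, 0.011]
[.49, -0.01, -0.11, 0.02, -0.003, -0.002, 0.009]
[ 0.46438797 -0.05561819  0.07619367] [ 0.4644069  -0.05558273  0.0762243 ]
```

move_arm:
  increments:
    - [0.49,0,0,0,0,0,0]
    - [0.49,0,0,0,0,0,0]
    - [0.49,0,0,0,0,0,0]
    - [0.49,0,0,0,0,0,0]
    - [0.49,0.01,-0.11,-0.02,-0.017,0.035,0.019]
    - [0.49,0.01,-0.11,-0.01,-0.021,0.035,0.017]
    - [0.49,0.01,-0.11,-0.02,-0.023,0.035,0.015]
    - [0.49,0.01,-0.1,-0.01,-0.027,0.033,0.012]
    - [0.49,0.01,-0.1,-0.01,-0.028,0.033,0.011]
    - [0.49,0.01,-0.1,-0.02,-0.031,0.031,0.008]
    - [0.49,0,-0.1,-0.01,-0.032,0.029,0.008]
    - [0.49,0.01,-0.1,-0.01,-0.033,0.029,0.005]
    - [0.49,0.01,-0.1,-0.01,-0.034,0.026,0.005]
    - [0.49,0.01,-0.1,-0.02,-0.035,0.026,0.004]
    - [0.49,0.01,-0.09,-0.01,-0.036,0.023,0.002]
    - [0.49,0,-0.1,-0.01,-0.035,0.023,0.002]
    - [0.49,0.01,-0.1,-0.01,-0.036,0.02,0]
    - [0.49,0.01,-0.1,-0.02,-0.036,0.019,0.001]
    - [0.49,0,-0.1,-0.01,-0.036,0.018,-0.001]

```text
time_s: 7.7
ee_pos: [0.4889, 0.0312, 0.1926]
eef_rot: [2.623, -0.012, 2.882]
force: [-0.1, -0.6, -0.2]
grip_width: 0.0464
grip_force: 0.2
```

```bash
python3 - <<'E'
from h import *
o=ctrl.get_obs(); print(o["grip_width"],o["force"],o["ee_pos"],o["qpos"].round(3))
c=ctrl.camera("wrist"); s=ctrl.camera("scene")
cv2.imwrite("pics/c3.png",np.hstack([cv2.resize(c["color"],(480,360)),cv2.resize(s["color"][100:260,270:410],(315,360))]))
E
```

```text
0.04638354806755123 [-0.13378061 -0.59844978 -0.21949994] [0.48885914 0.03119326 0.19261949] [-0.292  0.166  1.805  0.549  1.251 -1.798]
```

View pics/c3.png

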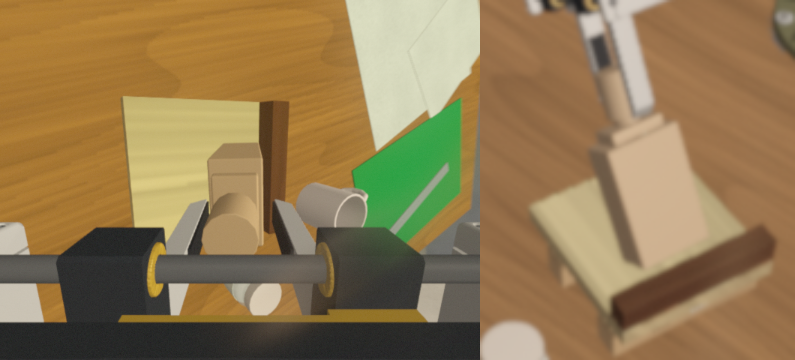

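The bottle is tipped about 30°. It rests on the front finger, with the cap at (232,228) and its foot still in place by the strip, so I'll continue lowering.

move_arm:
  increments:
    - [0.49,0.01,-0.1,-0.01,-0.036,0.016,-0.001]
    - [0.49,0,-0.09,-0.02,-0.035,0.015,-0.002]
    - [0.49,0.01,-0.1,-0.01,-0.036,0.014,-0.002]
    - [0.49,0,-0.1,-0.01,-0.035,0.012,-0.002]
    - [0.49,0.01,-0.1,-0.02,-0.035,0.01,-0.003]
    - [0.49,0,-0.1,-0.01,-0.036,0.01,-0.003]
    - [0.49,0.01,-0.1,-0.01,-0.035,0.008,-0.003]
    - [0.49,0,-0.1,-0.02,-0.035,0.008,-0.004]
    - [0.49,0,-0.09,-0.01,-0.035,0.005,-0.004]
    - [0.49,0.01,-0.1,-0.01,-0.035,0.005,-0.004]
    - [0.49,0,-0.1,-0.02,-0.035,0.004,-0.004]
    - [0.49,0,-0.1,-0.01,-0.036,0.002,-0.004]
    - [0.49,0,-0.1,-0.02,-0.035,0.001,-0.005]
    - [0.49,0.01,-0.1,-0.01,-0.035,0,-0.004]
    - [0.49,0,-0.1,-0.01,-0.035,-0.002,-0.004]
    - [0.49,0,-0.09,-0.02,-0.035,-0.002,-0.004]
    - [0.5,0,-0.1,-0.01,-0.034,-0.004,-0.003]
    - [0.51,0,-0.1,-0.02,-0.032,-0.005,-0.003]
    - [0.53,0,-0.1,-0.01,-0.031,-0.005,-0.002]

```text
time_s: 9.7
ee_pos: [0.4685, -0.0368, 0.1327]
eef_rot: [1.956, -0.042, 2.971]
force: [1.1, -0.2, -1.0]
grip_width: 0.0495
grip_force: 0.5
```

```bash
python3 - <<'E'
from h import *
o=ctrl.get_obs(); print(o["grip_width"],o["force"],o["ee_pos"],o["qpos"].round(3), np.load("Q.npy")[11].round(3))
c=ctrl.camera("wrist"); s=ctrl.camera("scene")
cv2.imwrite("pics/c4.png",np.hstack([cv2.resize(c["color"],(480,360)),cv2.resize(s["color"][100:260,270:410],(315,360))]))
E
```

```text
0.04953099216983197 [ 1.12620417 -0.18956353 -0.98245988] [ 0.46847689 -0.03683386  0.13268482] [-0.656  0.565  1.791  0.95   1.621 -2.427] [-0.643  0.54   1.79   0.934  1.608 -2.4  ]
```

View pics/c4.png

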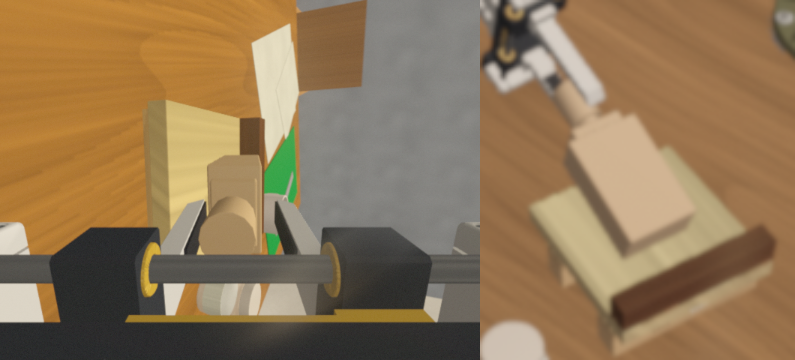

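Tipped about 70° and still cradled: the cap is at (230,225), leaning on the front finger. Next is the last part, opening gradually.

move_arm:
  increments:
    - [0.54,-0.01,-0.11,-0.01,-0.026,-0.006,-0.001]
    - [0.55,0,-0.1,-0.01,-0.018,-0.005,-0.002]
    - [0.56,0,-0.11,-0.01,-0.01,-0.003,-0.003]
    - [0.57,0,-0.11,-0.01,-0.003,-0.002,-0.002]
    - [0.58,0,-0.11,-0.01,-0.001,-0.001,0]
    - [0.59,0,-0.12,0.01,-0.001,-0.001,0.005]
    - [0.6,0,-0.11,0,-0.003,-0.002,0.007]
    - [0.6,0,-0.11,0.01,-0.003,-0.001,0.01]
    - [0.61,-0.01,-0.11,0.01,-0.003,-0.002,0.01]
    - [0.61,0,-0.11,0.01,-0.003,-0.001,0.01]
    - [0.61,-0.01,-0.11,0.02,-0.003,-0.002,0.01]
    - [0.61,0,0,0,0,0,0]
    - [0.62,0,0,0,0,0,0]
    - [0.63,0,0,0,0,0,0]
    - [0.64,0,0,0,0,0,0]
    - [0.65,0,0,0,0,0,0]

```text
time_s: 11.4
ee_pos: [0.4642, -0.0557, 0.076]
eef_rot: [1.886, -0.075, 2.933]
force: [0.3, -0.4, -0.3]
grip_width: 0.0612
grip_force: 0.0
```

```bash
python3 - <<'E'
from h import *
o=ctrl.get_obs(); print(o["grip_width"],o["grip_force"],o["force"],o["ee_pos"],o["qpos"].round(3)); print(w2b(o["ee_pos"]))
c=ctrl.camera("top"); s=ctrl.camera("scene")
cv2.imwrite("pics/c5.png",np.hstack([cv2.resize(c["color"][250:410,290:490],(450,360)),cv2.resize(s["color"][100:260,270:410],(315,360))]))
E
```

```text
0.0611558075395036 0.0 [ 0.34763168 -0.36942951 -0.34079331] [ 0.46419907 -0.05567232  0.07600164] [-0.708  0.718  1.773  0.969  1.613 -2.51 ]
[-0.12426842 -0.00269497  0.07600164]
```

View pics/c5.png

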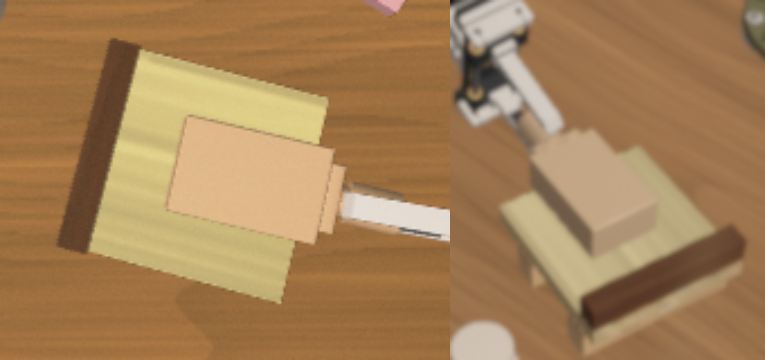

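Flat on the plate, with the cap sticking out and zero contact force. Next I'll withdraw, shut the fingers and line up the push.

```bash
python3 - <<'E'
from ik import *
k=np.array([-4e-4,.2216,.4242,.448,.2707,.0366,.0412])
p=ctrl.camera("top"); f=[w2b(px2(p,(290+u/2.25,250+v/2.25),.104))[:2] for u,v in [(188,115),(335,150),(316,244),(166,210)]]
print(np.round(f,4)); F=(f[0]+f[3])/2; S=(f[1]+f[2])/2; ax=F-S; print("foot",F,"shoulder",S,"yaw err",np.arctan2(ax[1],ax[0]))
p0,r0=cur(); d=r0.as_matrix()[:,2]; print("d",RB.T@d, "y",RB.T@r0.as_matrix()[:,1])
q=ctrl.get_obs()["qpos"]; a=p0-.08*d; qa,e=ik(a,r0,q,k); print("back",qa.round(2),e,w2b(a))
# push orientation: d straight along board +x in plan, pitch .3
for pit in (.2,.35,.5):
  for beta in (1.571,1.3,1.0):
    R=tool(YAW,pit,beta); qq=qa; E=[]
    for x in (-.19,-.15,-.112): qq,e=ik(b2w([x,-.004,.082]),R,qq,k); E.append((round(e,3),qq.round(2).tolist()))
    print(pit,beta,[x[0] for x in E],E[-1][1])
E
```

```text
[[ 0.0186 -0.0407]
 [-0.0985 -0.0428]
 [-0.1004  0.0309]
 [ 0.0176  0.0348]]
foot [ 0.01806889 -0.00296898] shoulder [-0.09943977 -0.00592776] yaw err 0.025173888188466772
d [ 0.94797909  0.07604605 -0.30911592] y [ 0.31347409 -0.05399849  0.94806021]
back [-0.83  0.72  1.67  0.88  1.73 -2.48] 1.0617855374814648e-11 [-0.20011326 -0.0087498   0.1006462 ]
0.2 1.571 [np.float64(0.059), np.float64(0.062), np.float64(0.063)] [-0.71, 0.74, 1.8, 1.07, 1.64, -2.55]
0.2 1.3 [np.float64(0.296), np.float64(0.294), np.float64(0.289)] [-0.68, 0.7, 1.75, 1.01, 1.63, -2.55]
0.2 1.0 [np.float64(0.56), np.float64(0.551), np.float64(0.54)] [-0.63, 0.64, 1.72, 0.95, 1.6, -2.55]
0.35 1.571 [np.float64(0.019), np.float64(0.016), np.float64(0.012)] [-0.7, 0.65, 1.84, 1.02, 1.53, -2.55]
0.35 1.3 [np.float64(0.251), np.float64(0.241), np.float64(0.231)] [-0.65, 0.62, 1.79, 0.95, 1.53, -2.55]
0.35 1.0 [np.float64(0.508), np.float64(0.491), np.float64(0.474)] [-0.6, 0.56, 1.75, 0.87, 1.49, -2.55]
0.5 1.571 [np.float64(0.0), np.float64(0.0), np.float64(0.0)] [-0.67, 0.57, 1.86, 0.95, 1.43, -2.49]
0.5 1.3 [np.float64(0.197), np.float64(0.181), np.float64(0.165)] [-0.63, 0.54, 1.82, 0.89, 1.43, -2.55]
0.5 1.0 [np.float64(0.446), np.float64(0.422), np.float64(0.399)] [-0.56, 0.49, 1.78, 0.79, 1.4, -2.55]
```

```bash
python3 - <<'E'
from h import *
p0,r0=cur(); d=r0.as_matrix()[:,2]; a=p0-.08*d; b=b2w([-.188,-.0075,.072]); c=b2w([-.128,-.007,.072])
print(plan(a,r0,b,r0,3)[0]); print(plan(b,r0,c,r0,24)[0])
E
```

```text
[-0.011 -0.156  0.136  0.     0.     0.   ]
[-0.002  0.016  0.047  0.     0.     0.   ]
```

move_arm:
  increments:
    - [0.65,0,0,-0.2,0,0,0]
    - [0.65,0,0,-0.2,0,0,0]
    - [0.65,0,0,-0.2,0,0,0]
    - [0.65,0,0,-0.2,0,0,0]
    - [0.65,0,0,-0.2,0,0,0]
    - [0.65,0,0,-0.2,0,0,0]
    - [0.65,0,0,-0.2,0,0,0]
    - [0.65,0,0,-0.2,0,0,0]
    - [0,0,0,0,0,0,0]
    - [0,0,0,0,0,0,0]
    - [0,0,0,0,0,0,0]
    - [0,0,0,0,0,0,0]
    - [0,0,0,0,0,0,0]
    - [0,0,0,0,0,0,0]
    - [0,-0.01,-0.155,0.136,0,0,0]
    - [0,-0.01,-0.155,0.136,0,0,0]
    - [0,-0.01,-0.155,0.136,0,0,0]
    - [0,0,0,0,0,0,0]

```text
time_s: 13.35
ee_pos: [0.4517, -0.1174, 0.0707]
eef_rot: [1.884, -0.078, 2.934]
force: [-0.5, -0.0, -0.4]
grip_width: 0.0006
grip_force: 0.0
```

move_arm:
  increments:
    - [0,-0.002,0.016,0.047,0,0,0]
    - [0,-0.002,0.016,0.047,0,0,0]
    - [0,-0.002,0.016,0.047,0,0,0]
    - [0,-0.002,0.016,0.047,0,0,0]
    - [0,-0.002,0.016,0.047,0,0,0]
    - [0,-0.002,0.016,0.047,0,0,0]
    - [0,-0.002,0.016,0.047,0,0,0]
    - [0,-0.002,0.016,0.047,0,0,0]
    - [0,-0.002,0.016,0.047,0,0,0]
    - [0,-0.002,0.016,0.047,0,0,0]
    - [0,-0.002,0.016,0.047,0,0,0]
    - [0,-0.002,0.016,0.047,0,0,0]
    - [0,-0.002,0.016,0.047,0,0,0]
    - [0,-0.002,0.016,0.047,0,0,0]
    - [0,-0.002,0.016,0.047,0,0,0]
    - [0,-0.002,0.016,0.047,0,0,0]
    - [0,-0.002,0.016,0.047,0,0,0]

```text
time_s: 15.05
ee_pos: [0.4626, -0.0772, 0.0725]
eef_rot: [1.886, -0.075, 2.933]
force: [0.7, -1.4, -1.7]
grip_width: 0.0005
grip_force: 0.6
```

```bash
python3 - <<'E'
from h import *
o=ctrl.get_obs(); print(o["force"],w2b(o["ee_pos"]))
c=ctrl.camera("top"); s=ctrl.camera("scene")
cv2.imwrite("pics/c6.png",np.hstack([cv2.resize(c["color"][250:410,290:490],(450,360)),cv2.resize(s["color"][100:260,270:410],(315,360))]))
E
```

```text
[ 0.68298397 -1.4461184  -1.74392031] [-0.14551865 -0.00675767  0.07246132]
```

View pics/c6.png

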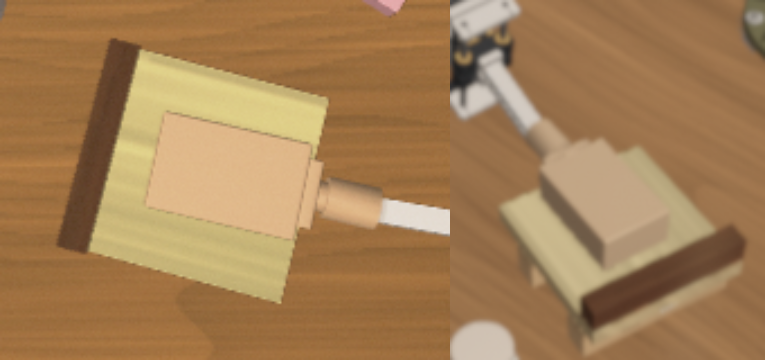

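move_arm:
  increments:
    - [0,-0.002,0.016,0.047,0,0,0]
    - [0,-0.002,0.016,0.047,0,0,0]
    - [0,-0.002,0.016,0.047,0,0,0]
    - [0,-0.002,0.016,0.047,0,0,0]
    - [0,-0.002,0.016,0.047,0,0,0]
    - [0,-0.002,0.016,0.047,0,0,0]
    - [0,-0.002,0.016,0.047,0,0,0]
    - [0,-0.002,0.016,0.047,0,0,0]
    - [0,-0.002,0.016,0.047,0,0,0]
    - [0,-0.002,0.016,0.047,0,0,0]
    - [0,0,0.008,0.024,0,0,0]

```text
time_s: 16.25
ee_pos: [0.469, -0.052, 0.0728]
eef_rot: [1.886, -0.075, 2.933]
force: [0.3, -1.3, -0.5]
grip_width: 0.0007
grip_force: 0.8
```

```bash
python3 - <<'E'
from h import *
o=ctrl.get_obs(); print(RB.T@o["force"],w2b(o["ee_pos"]))
c=ctrl.camera("top")
cv2.imwrite("pics/c7.png",cv2.resize(c["color"][255:395,300:470],(765,630))[:600])
E
```

```text
[-1.18418428 -0.67936602 -0.45218178] [-0.11943827 -0.00635628  0.07281496]
```

View pics/c7.png

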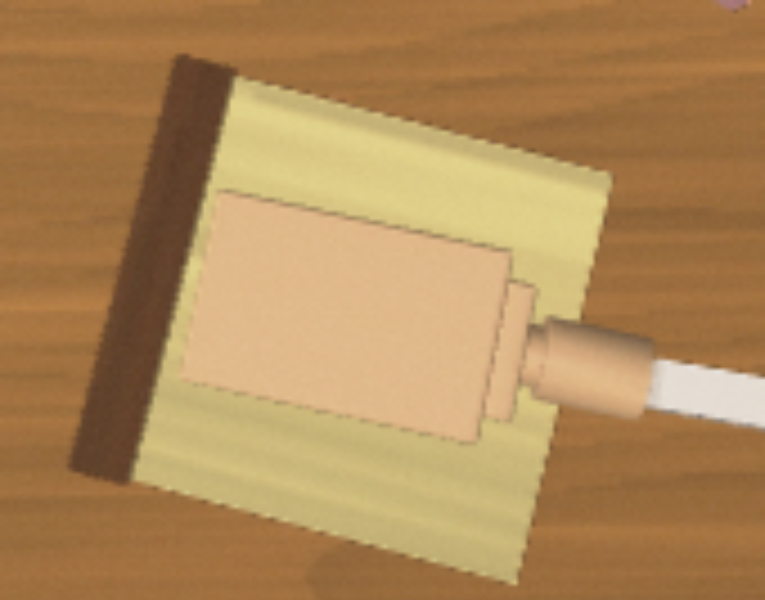

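The foot is about 5 to 10 mm from the strip and skewed by about 0.05 rad, with the far corner leading. Pressing on gently will square it up.

move_arm:
  increments:
    - [0,0,0.006,0.019,0,0,0]
    - [0,0,0.006,0.019,0,0,0]
    - [0,0,0.006,0.019,0,0,0]
    - [0,0,0.006,0.019,0,0,0]
    - [0,0,0.006,0.019,0,0,0]
    - [0,0,0.006,0.019,0,0,0]
    - [0,0,0.006,0.019,0,0,0]
    - [0,0,0.006,0.019,0,0,0]

```text
time_s: 17.1
ee_pos: [0.4705, -0.0463, 0.0727]
eef_rot: [1.888, -0.074, 2.932]
force: [-17.0, -36.3, 3.8]
grip_width: 0.0002
grip_force: 19.6
```

```bash
cat > m.py <<'E'
from h import *
o=ctrl.get_obs(); print(o["time_s"],(RB.T@o["force"]).round(1),w2b(o["ee_pos"]).round(4))
c=ctrl.camera("top"); m=ctrl.cut_out("bottle",c)[0]["mask"].astype(np.uint8)
m=cv2.morphologyEx(m,cv2.MORPH_OPEN,np.ones((25,25),np.uint8)); ys,xs=np.where(m)   # body only
r=cv2.minAreaRect(np.c_[xs,ys].astype(np.float32)); B=np.array([w2b(px2(c,u,.104))[:2] for u in cv2.boxPoints(r)])
B=B[np.argsort(-B[:,0])]; f=B[:2]; f=f[np.argsort(f[:,1])]; g=B[2:]; g=g[np.argsort(g[:,1])]
a=f.mean(0)-g.mean(0); print("foot corners",f.round(4).tolist(),"yaw",np.arctan2(a[1],a[0]),"len",np.linalg.norm(a))
E
python3 m.py
```

```text
17.1 [-39.5   7.    3.8] [-0.1135 -0.0063  0.0727]
foot corners [[0.0742, -0.0267], [0.0546, 0.0509]] yaw 0.2522055292719194 len 0.1295114502809752
```

39 N on the fingers means the foot is up against the strip. I'll back off and look.

move_arm:
  increments:
    - [0,0,-0.013,-0.038,0,0,0]
    - [0,0,-0.026,-0.08,0,0,0]
    - [0,0,-0.05,-0.16,0,0,0]
    - [0,0,0,-0.3,0,0,0]
    - [0,0,0,-0.3,0,0,0]
    - [0,0,0,-0.3,0,0,0]
    - [0,0,0,-0.3,0,0,0]
    - [0,0,0,0,0,0,0]
    - [0,0,0,0,0,0,0]

```text
time_s: 18.1
ee_pos: [0.4571, -0.115, 0.0913]
eef_rot: [1.886, -0.075, 2.933]
force: [0.2, 0.2, -1.0]
grip_width: 0.0004
grip_force: 0.0
```

```bash
python3 m.py; python3 - <<'E'
from h import *
c=ctrl.camera("top")
cv2.imwrite("pics/c8.png",cv2.resize(c["color"][260:380,310:470],(800,600),interpolation=cv2.INTER_CUBIC))
E
```

```text
18.1 [ 0.2 -0.1 -1. ] [-0.1834 -0.0113  0.0913]
foot corners [[0.0725, -0.0271], [0.0529, 0.0504]] yaw 0.2522055278895567 len 0.1207828647228562
```

View pics/c8.png

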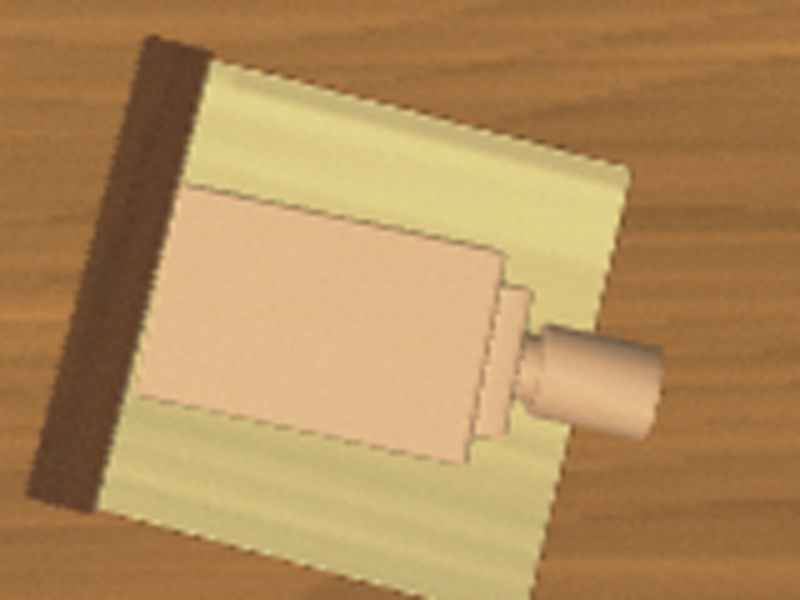

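The foot is home: the gap is about 1 to 4 mm, from the foot edge (182,185)-(138,395) against the strip line. It is square to about 0.045 rad, with the cap past the open edge at (600,382) and the gripper clear. I'm handing in.

```bash
python3 -c "
from station import ctrl; print(ctrl.hand_in())"
```

```text
the job is handed in; nothing more can be done
None
```

I tipped the bottle down in a loose finger cradle and slid it home: it lies flat, cap past the open edge, foot about 1–4 mm from the strip and square to about 0.045 rad by camera; I handed it in at about 18 s, but no verdict came back.

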